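# Fasten the hasp of the orange adapter case

### The arm

A 6-joint arm with a two-finger parallel gripper is mounted at the origin on a cart in front of the work surface, level with it; the furniture and walls round the work are solid. World frame = base frame: x ahead of the robot, y to its left, z up, the work surface at z = 0. Lengths are in m, angles in rad, forces in N, time in s.
With the tool pointing down it reaches from about 0.375 to 0.925 m from the base axis. Payload 5.7 kg.
Tool frame: the origin (TCP) lies at the very end of the fingers, on their centre line; the grasp point (between the pads) lies 19 mm behind it; z points along the fingers, y is the line along which they close (so a half turn about z gives the same grasp; the last joint's range is limited). The gripper opens to 88 mm and grips with 3 to 60 N. Pads are 20 mm wide; open, the fingers measure 115 mm over their backs; the gripper's body (75 mm by 178 mm) begins 61 mm behind the grasp point.
Start: joints at [1.105, 0.359, 1.51, -0, 1.272, -0.115], TCP at [0.206, 0.563, 0.223] pointing down, gripper open.
Joint ranges: [-2.97, 2.97], [-1.01, 2.36], [0.21, 2.38], [-0.96, 4.11], [0.2, 2.71], [-2.98, 2.98]. Speed limits (rad/s): [2.39, 2.39, 3.14, 3.14, 3.14, 3.14].

### API

Orientations are given as [roll, pitch, yaw] about the fixed x, y, z axes, in that order (R = Rz(yaw) Ry(pitch) Rx(roll)).
In Python, from bench import r gives the robot as it stands. Calls block until the motion is done:
- r.move_pose(position, orientation): joint-space move of the TCP to a pose.
- r.move_straight(position, frame=None, velocity=0.15, max_force=None): straight line of the TCP; frame=None keeps the orientation; velocity is the mean speed in m/s. With max_force (N) it stops when the force on the tool has changed by that much, and returns True; else False.
- r.move_j(angles): joint-space move.
- r.command_gripper(opening, f_grip=None): finger opening in m; f_grip is the grip in N (None keeps the last); returns when the fingers have stopped.
- r.sleep(seconds).
- r.inverse_kinematics(position, orientation): joint angles nearest the present ones, or None.
- r.get_image(name): name is "scene" or "top" or "wrist"; returns a dict with "color" (384x512x3 uint8, red, green, blue), "range_z" (384x512 float32, m along the optical axis (not along the pixel's ray), 0 where there is no reading), "mtx" (3x3 intrinsics, pixels), "R" (3x3) and "t" (3): a world point X has camera coordinates R X + t; the wrist camera has in their place "hand_eye" (4x4, takes a point from camera to tool coordinates, whose origin is the TCP and whose axes are the flange's). Camera axes: x right, y down, z forward; pixel columns grow to the right and rows downward; lengths in m; the calibration is good to about 2 mm. A picture is of the moment at which its call begins: read the wrist's pose just before it.
A pose or a line that the arm cannot do raises r.Unreachable and nothing moves.
- r.job_done(): hands the job in; it is judged then, once.
Readings, each from a call of its own:
- r.get_t(): time.
- r.get_joints(): joint angles.
- r.get_dq(): joint speeds.
- r.get_joint_torque(): joint torques, N m.
- r.get_eef_pos(): TCP position.
- r.get_tcp_rot(): TCP orientation.
- r.get_ft_force(): force on the tool from outside, world axes, zero at the start.
- r.get_wrist_torque(): the same for the moment, N m.
- r.get_grip_width(): finger opening in m.
- r.get_gripper_force(): force on a finger pad.
Only numpy, scipy, OpenCV 4.12 (cv2) and the standard library are available. Lean on these libraries where they do the work, as an engineer would, in place of code of your own. Each camera call takes 0.05 s, during which the arm holds its last target. There are 200 camera calls.

### The job

The orange adapter case is ready to go back to the store: swing its steel hasp, which stands open, over the catch on its lid until it lies down flat on the lid, and let go of it. Leave the hasp of the green case standing open.

Things in the scene. Friction and masses are not known exactly. Their poses are not given: they have to be found in the camera images.
- orange_catch (a point): foot of the steel staple (14 mm wide, 10 tall) on the lid of the orange case, which is fixed, shut, 90 x 76 x 55 mm, on a 2 mm grey mat. The point lies on the lid's top, 57 mm above the bench. Axes: z up, x from the case's front (nearer the robot, hasp side) to its back, y left. The hasp's hinge axis runs along y, 25 mm towards -x from this point and 2 mm higher
- orange_hasp_end (a point): middle of the free end of the orange case's hasp, 52 mm from its hinge axis. The hasp is a steel plate, 26 mm wide, 3 mm thick, with a rolled lip at the end 3.5 mm proud of its mid-plane on its outer (robot) side. Its slot, 17 to 33 mm from the axis, drops freely over the staple, which then stands 7 mm above the plate; beyond the slot it is solid
- orange_hasp (a joint): angle of the orange hasp in rad: 0 = flat on the lid over the staple, pointing to the case's back; 1.57 = straight up; more = leaning out towards the robot (stop at 2.1). At first 1.6 to 1.95. The hinge has friction (0.03 N m): the hasp stays where it is left, and 1 N at its end moves it. Mind a tall poster board left of the case and a shelf 0.55 m up that begins behind it
- green_hasp (a joint): angle of the hasp of the green case, which is like the orange one and stands on the bare bench to the right of it, some 15 cm away, with its hasp up too (same meaning and range of values). This hasp is to stay standing open

How it is judged:
At the end, for the whole second after the job is handed in: The orange case's hasp lies over the catch, within 0.17 rad (10 degrees) of flat on the lid, and is at rest; the green case's hasp still stands up (above 1.4 rad) (value of joint orange_hasp below 0.17 rad and velocity of joint orange_hasp between -0.1 and 0.1 rad/s and value of joint green_hasp above 1.4 rad); the robot touches nothing.
It fails at once if the green case's hasp is swung over (below 1.4 rad) (value of joint green_hasp below 1.4 rad).
It also fails if it takes over 29 s, if anything falls off the work surface, if the arm or the gripper's body presses on something with over 40 N, if the wrist force passes 120 N, or if a joint passes its speed limit or range.

## Working session

There is one attempt and no reset: what is moved stays moved. The work goes in short steps, each a Python script; the robot and the scene stay as the last script left them, time stands still between calls to the robot, and variables do not carry over. Pictures are saved under pics/ and viewed, at most 12 in all, crops included, and the job is handed in when it is done.

```bash
ls; mkdir -p pics; python3 - <<'E'
from bench import r
import cv2,numpy as np
for n in("scene","top"):
    d=r.get_image(n); np.savez(f"pics/{n}.npz",**d)
    cv2.imwrite(f"pics/{n}.png",cv2.resize(d["color"][:,:,::-1],None,fx=1.5,fy=1.5))
    print(n,d["mtx"].tolist(),(-d["R"].T@d["t"]).tolist())
print(r.get_t(),r.get_tcp_rot())
E
```

```text
pics
scene [[362.8628948171519, 0.0, 259.0008882925513], [0.0, 362.8628948171519, 192.54261096212596], [0.0, 0.0, 1.0]] [-0.0951204377455201, 0.016749979175992517, 0.6618314685917925]
top [[390.1359736929699, 0.0, 258.20335682781575], [0.0, 390.1359736929699, 196.43238033118993], [0.0, 0.0, 1.0]] [0.32099716089774183, -0.3983526050335897, 0.9562704976989215]
0.1 [-3.13991604e+00 -1.90122242e-04  2.79081872e+00]
```

View pics/scene.png

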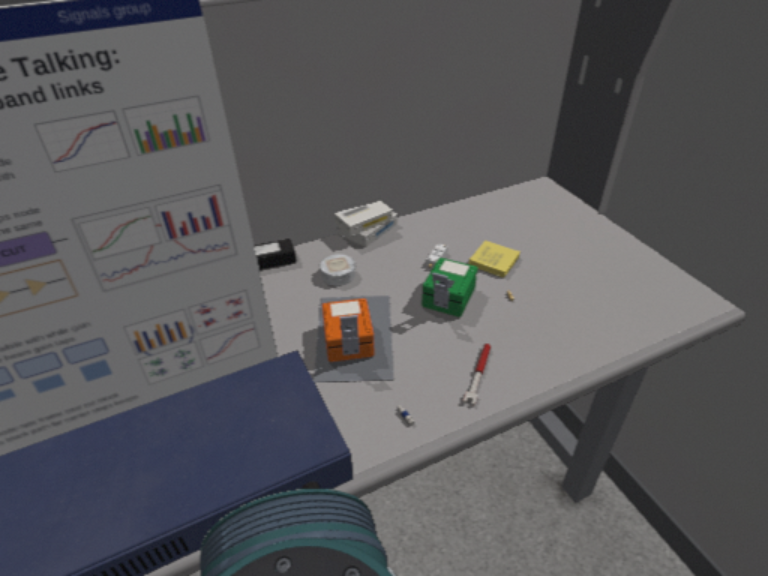

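View pics/top.png

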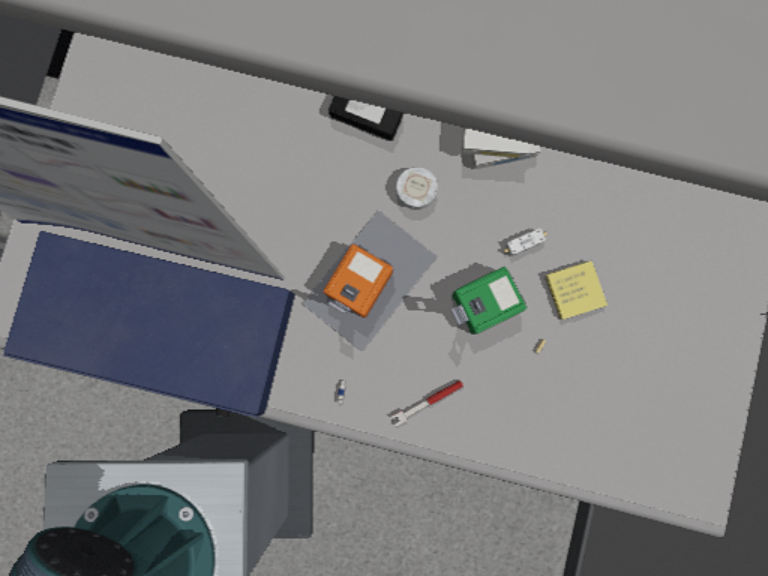

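The scene view shows the orange case at about (348,330) with its hasp up on the robot side, and the green case at (450,287). In the top view orange is at (358,280) and green at (488,300). A blue box and a poster stand on the left, between the arm and the case. I'll enlarge the orange case and deproject points.

```bash
cat > h.py <<'E'
import numpy as np,cv2
def load(n): return dict(np.load(f"pics/{n}.npz"))
def dp(d,u,v,z=None):
    z=z or float(d["range_z"][int(round(v)),int(round(u))])
    return d["R"].T@(np.linalg.inv(d["mtx"])@[u,v,1]*z-d["t"])
def onz(d,u,v,h):
    c=-d["R"].T@d["t"]; k=d["R"].T@np.linalg.inv(d["mtx"])@[u,v,1]
    return c+k*(h-c[2])/k[2]
def tri(a,ua,b,ub):
    P=[x["mtx"]@np.c_[x["R"],x["t"]] for x in(a,b)]
    X=cv2.triangulatePoints(P[0],P[1],np.float64(ua),np.float64(ub)).ravel(); return X[:3]/X[3]
E
python3 - <<'E'
from h import *
s,t=load("scene"),load("top")
a=cv2.resize(s["color"][190:250,200:260,::-1],None,fx=9,fy=9,interpolation=cv2.INTER_CUBIC)[:,:390+150]
b=cv2.resize(t["color"][155:220,205:275,::-1],None,fx=9,fy=9,interpolation=cv2.INTER_CUBIC)
cv2.imwrite("pics/cs.png",a);cv2.imwrite("pics/ct.png",b)
print("blue corners",[dp(t,*p).round(3).tolist() for p in[(192,198),(174,268),(30,160),(10,232)]])
print("poster top/bottom",[dp(t,*p).round(3).tolist() for p in[(105,95),(150,145),(180,178),(20,75)]])
print("poster in scene",[dp(s,*p).round(3).tolist() for p in[(125,20),(150,120),(170,210),(20,100),(180,230)]])
print("shelf edge",[dp(t,*p).round(3).tolist() for p in[(150,40),(300,85),(450,120)]])
print("orange hasp/green",[dp(s,*p).round(3).tolist() for p in[(233,215),(233,223),(229,206),(294,193),(303,179)]])
E
```

```text
blue corners [[0.407, -0.242, 0.06], [0.248, -0.203, 0.067], [0.498, 0.133, 0.068], [0.332, 0.17, 0.068]]
poster top/bottom [[0.475, -0.23, 0.543], [0.462, -0.227, 0.358], [0.447, -0.222, 0.102], [0.5, -0.133, 0.539]]
poster in scene [[0.478, -0.212, 0.507], [0.468, -0.211, 0.343], [0.454, -0.204, 0.137], [0.514, -0.041, 0.42], [0.449, -0.215, 0.073]]
shelf edge [[0.523, -0.286, 0.569], [0.699, -0.503, -0.004], [0.603, -0.877, -0.0]]
orange hasp/green [[0.387, -0.318, 0.098], [0.39, -0.319, 0.07], [0.454, -0.355, 0.056], [0.379, -0.506, 0.061], [0.409, -0.571, 0.055]]
```

View pics/cs.png

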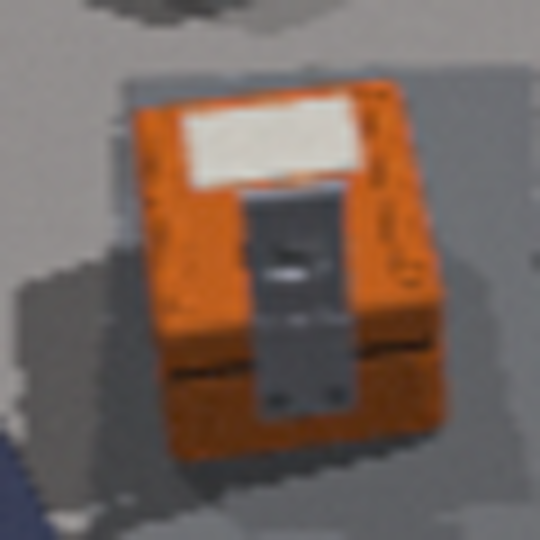

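View pics/ct.png

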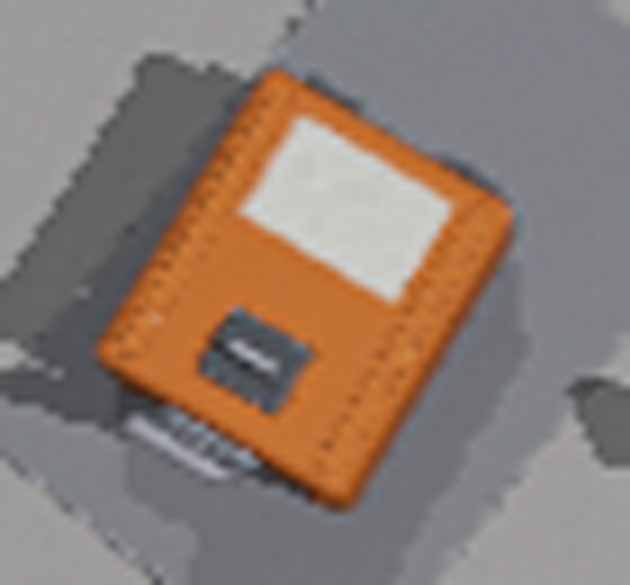

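The scene crop shows the hasp end edge from (243,192) to (350,185) and the staple top at (290,270). The top crop shows the lid corners at (275,75), (510,210), (345,505) and (100,350), and the hasp end's bright lip from (130,422) to (225,475). The seat seen at (252,355) is the staple.

```bash
python3 - <<'E'
from h import *
from bench import r
s,t=load("scene"),load("top")
S=lambda x,y:((x+.5)/9-.5+200,(y+.5)/9-.5+190)
T=lambda x,y:((x+.5)/9-.5+205,(y+.5)/9-.5+155)
BL,BR,FR,FL=[onz(t,*T(*p),.057)for p in[(275,73),(512,210),(345,507),(98,350)]]
for n,p in zip(("BL","BR","FR","FL"),(BL,BR,FR,FL)):print(n,p.round(4))
print("sizes",np.linalg.norm(BL-FL),np.linalg.norm(FL-FR),"centre",(BL+BR+FR+FL)/4)
for A,B in((BL,FL),(BR,FR)): print("yaw x",np.arctan2(*(A-B)[1::-1]))
for A,B in((BL,BR),(FL,FR)): print("yaw x from y",np.arctan2(*(A-B)[1::-1])-np.pi/2)
for n,a,b in(("BL",(137,108),(275,73)),("BR",(395,85),(512,210)),("FR",(440,298),(345,507)),("FL",(160,332),(98,350)),("hend L",(243,190),(130,420)),("hend R",(350,184),(227,475)),("hend mid",(297,188),(180,447)),("staple",(290,265),(252,352))):
    print("tri",n,tri(s,S(*a),t,T(*b)).round(4))
print("catch top view z=.067",onz(t,*T(252,352),.067))
print("shelf",[onz(t,u,v,.56).round(3).tolist() for u,v in[(10,32),(300,85),(500,128)]])
# kinematics fit
rows=[];rhs=[]
for R in(.4,.45,.5,.6,.7):
  for z in(.1,.2,.3):
    q=r.inverse_kinematics([R*np.cos(-.6),R*np.sin(-.6),z],[np.pi,0,-.6])
    if q is None: print("none",R,z);continue
    a,b=q[1],q[1]+q[2]
    rows+= [[1,0,np.sin(a),np.sin(b),np.cos(b)],[0,1,np.cos(a),np.cos(b),-np.sin(b)]];rhs+=[R,z]
c,res,_,_=np.linalg.lstsq(np.array(rows),np.array(rhs),rcond=None);print("fit",c,res)
print(np.array(r.inverse_kinematics([.4*np.cos(-.6),.4*np.sin(-.6),.2],[np.pi,0,-.6])).round(3))
E
```

```text
BL [ 0.4891 -0.3413  0.057 ]
BR [ 0.4526 -0.4025  0.057 ]
FR [ 0.3761 -0.3589  0.057 ]
FL [ 0.4172 -0.2955  0.057 ]
sizes 0.08526394093490437 0.07559626528959364 centre [ 0.43374603 -0.34956473  0.057     ]
yaw x -0.5680575525039029
yaw x -0.5182045054669605
yaw x from y -0.5382446101479272
yaw x from y -0.5749792757791534
tri BL [ 0.4904 -0.3401  0.0555]
tri BR [ 0.4539 -0.4019  0.0521]
tri FR [ 0.3778 -0.3572  0.0544]
tri FL [ 0.4182 -0.2944  0.0534]
tri hend L [ 0.3949 -0.3088  0.1114]
tri hend R [ 0.3817 -0.3318  0.1083]
tri hend mid [ 0.3885 -0.3206  0.1092]
tri staple [ 0.4169 -0.3348  0.0524]
catch top view z=.067 [ 0.41525136 -0.33587367  0.067     ]
shelf [[0.539, -0.133, 0.56], [0.477, -0.442, 0.56], [0.429, -0.648, 0.56]]
fit [ 0.00602627 -0.11261608  0.6064841   0.43275439  0.11019971] [1.45952672e-06]
[-0.773  0.092  1.941 -0.     1.109  1.398]
```

Orange staple is at about (0.416,-0.335) with yaw about -0.55, and the hasp angle is about 1.69. The poster edge is 11 cm left of the hasp, and its plane is 0.487 m from the base. So I'll retract, sweep past the poster, and come down in front of the hasp.

```bash
cat >> h.py <<'E'
YAW=-.55; HINGE=np.array([.416,-.335,.059])-.025*np.array([np.cos(YAW),np.sin(YAW),0])
ORI=[np.pi,0,YAW+np.pi/2]
def C(x,z,y=0): return (HINGE+[x*np.cos(YAW)-y*np.sin(YAW),x*np.sin(YAW)+y*np.cos(YAW),z]).tolist()
E
python3 - <<'E'
from h import *
from bench import r
q=r.inverse_kinematics([.31*np.cos(-.62),.31*np.sin(-.62),.25],ORI); print(np.round(q,3))
q=np.array(q); assert abs(q[3])<.1 and abs(q[5])<1
a=q.copy(); a[0],a[5]=1.105,-.115
r.command_gripper(0.0)
r.move_j(a.tolist()); print(r.get_t(),r.get_eef_pos(),r.get_ft_force())
r.move_j(q.tolist()); print(r.get_t(),r.get_eef_pos(),r.get_ft_force())
r.move_pose(C(-.06,.14),ORI); print(r.get_t(),r.get_eef_pos(),r.get_ft_force(),r.get_grip_width())
for n in("wrist","scene"):
    d=r.get_image(n);cv2.imwrite(f"pics/{n}2.png",d["color"][:,:,::-1])
E
```

```text
[-0.844 -0.123  2.01   0.     1.254 -0.294]
2.575 [0.07502836 0.30258464 0.25057976] [ 0.85222599 -0.0426768   0.07311041]
4.7667 [ 0.25253391 -0.17972448  0.24993247] [-0.53803695  0.67337971  0.03603319]
5.425 [ 0.34275343 -0.28898283  0.19865195] [-0.50938986  0.68930366 -1.04262228] 0.00031322307498150826
```

View pics/wrist2.png

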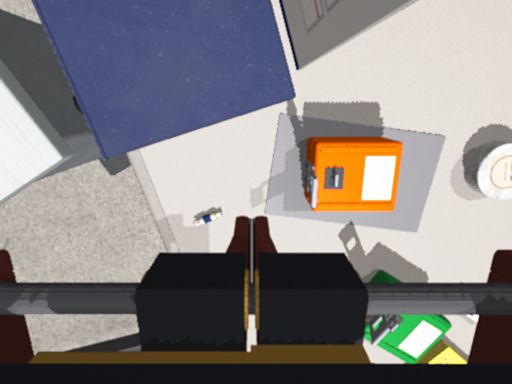

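View pics/scene2.png

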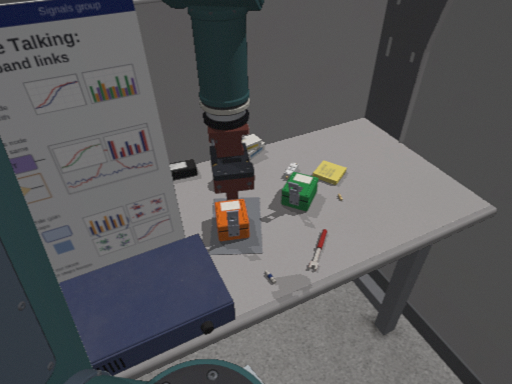

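The wrist view shows the staple at about (335,178) and the hasp end lip at about (315,190), with the case aligned to the tool axes. Before going down I'll check these pixels against the model.

```bash
python3 - <<'E'
from h import *
from bench import r
from scipy.spatial.transform import Rotation as Ro
p,o=r.get_eef_pos(),r.get_tcp_rot(); d=r.get_image("wrist")
W=np.eye(4);W[:3,:3]=Ro.from_euler("xyz",o).as_matrix();W[:3,3]=p
M=np.linalg.inv(W@d["hand_eye"])
def pr(X): k=d["mtx"]@(M[:3,:3]@X+M[:3,3]); return (k[:2]/k[2]).round(1)
for n,X in(("staple top",C(.025,.008)),("hasp end",[.3885,-.3206,.1092]),("hinge",C(0,0)),("hasp end R",C(-.006,.05,-.013)),("hasp end L",C(-.006,.05,.013)),
 ("FL",C(-.007,-.002,.038)),("FR",C(-.007,-.002,-.038)),("BL",C(.083,-.002,.038)),("BR",C(.083,-.002,-.038))): print(n,pr(np.array(X)))
cv2.imwrite("pics/cw.png",cv2.resize(d["color"][125:225,290:410,::-1],None,fx=5,fy=5,interpolation=cv2.INTER_CUBIC))
E
```

```text
staple top [336.8 178.9]
hasp end [314.6 192.9]
hinge [310.7 176.9]
hasp end R [313.8 204.5]
hasp end L [315.6 176.1]
FL [305.5 140. ]
FR [301.9 210.6]
BL [394.3 140.1]
BR [385.1 210.7]
```

View pics/cw.png

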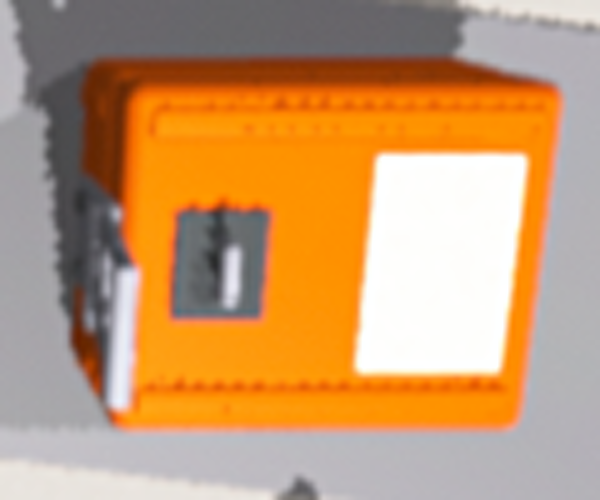

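The staple is at (336,180) and the lip runs from (315.6,178) to (313.6,206.6), so the model agrees to about 1 mm. Next I push the hasp.

```bash
python3 - <<'E'
from h import *
from bench import r
def go(x,z,v,f=None):
    s=r.move_straight(C(x,z),velocity=v,max_force=f); print(x,z,s,round(r.get_t(),2),np.round(r.get_ft_force(),1)); return s
go(-.06,.032,.12,10)
go(.020,.034,.06,15)   # finger front to x=33 mm
d=r.get_image("wrist");cv2.imwrite("pics/w3.png",d["color"][:,:,::-1])
print(r.get_eef_pos(),C(.02,.034))
E
```

```text
-0.06 0.032 False 6.62 [0.1 0.6 0.5]
0.02 0.034 False 8.11 [-0.5  0.2 -0.6]
[ 0.41159885 -0.33233365  0.09307578] [0.41173737738970245, -0.33238656385534676, 0.093]
```

View pics/w3.png

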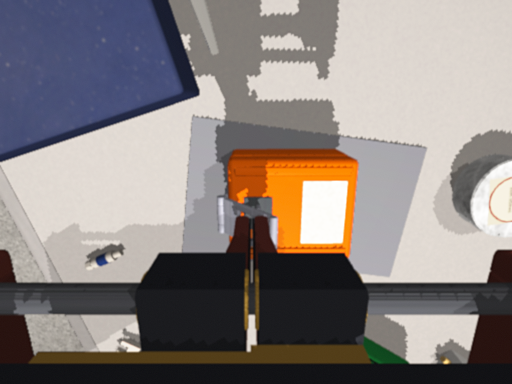

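The hasp end shows at (273,228), just beyond the finger. It has tipped towards the back, with the hinge knuckle at (222,215). I'll lift and look before pressing.

```bash
python3 - <<'E'
from h import *
from bench import r
def go(x,z,v,f=None):
    s=r.move_straight(C(x,z),velocity=v,max_force=f); print(x,z,s,round(r.get_t(),2),np.round(r.get_ft_force(),1)); return s
go(.010,.034,.08); go(.005,.085,.12)
d=r.get_image("wrist");s=r.get_image("top")
a=cv2.resize(d["color"][110:290,160:400,::-1],None,fx=1.65,fy=1.65)
b=cv2.resize(s["color"][155:220,205:295,::-1],(396,297))
cv2.imwrite("pics/w4.png",np.hstack([a,b]))
E
```

```text
0.01 0.034 False 8.43 [-0.   0.5 -0.2]
0.005 0.085 False 9.01 [-0.2 -0.   0.4]
```

View pics/w4.png

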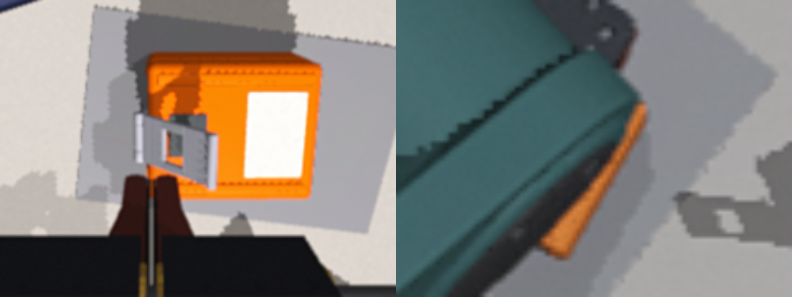

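The left crop shows the hasp leaning over the lid, with its hinge at (140,140), its end at (212,160) and the slot above the staple. Next I move above the end and press down.

```bash
python3 - <<'E'
from h import *
from bench import r
def go(x,z,v,f=None):
    s=r.move_straight(C(x,z),velocity=v,max_force=f); print(x,z,s,round(r.get_t(),2),np.round(r.get_ft_force(),1),np.round(r.get_eef_pos()[2],4)); return s
go(.046,.07,.1,10)
go(.047,.015,.08,12)
go(.047,.000,.02,8)
go(.047,.09,.1)
go(-.06,.12,.15)
d=r.get_image("wrist")
cv2.imwrite("pics/w5.png",cv2.resize(d["color"][100:250,240:440,::-1],None,fx=3.5,fy=3.5))
E
```

```text
0.046 0.07 False 9.69 [-0.2  0.9 -0.1] 0.1285
0.047 0.015 False 10.53 [-0.8 -0.5  0.1] 0.0742
0.047 0.0 False 11.43 [ 0.7 -0.8  0.3] 0.059
0.047 0.09 False 12.48 [-1.   0.3  0.5] 0.1484
-0.06 0.12 False 13.38 [-0.6  0.2  0.4] 0.1791
```

View pics/w5.png

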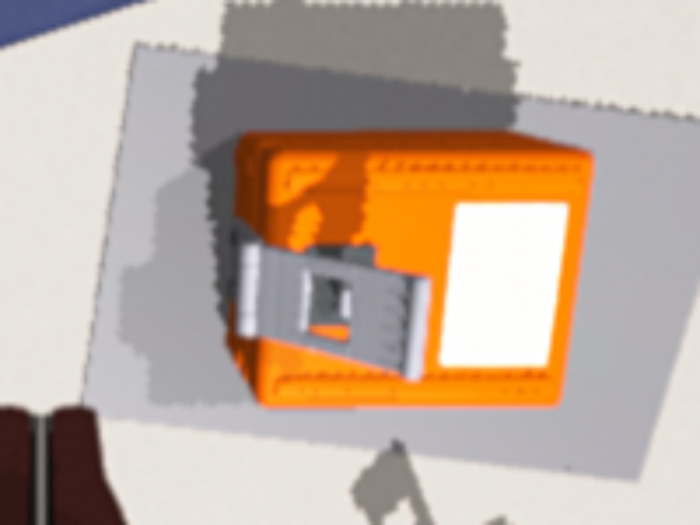

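The hasp is still half up, so the narrow fingertip came down behind its end. I'll fit the hasp angle from this view, using lip ends at (363,180) and (358.6,208).

```bash
python3 - <<'E'
from h import *
from bench import r
from scipy.spatial.transform import Rotation as Ro
p,o=r.get_eef_pos(),r.get_tcp_rot(); d=r.get_image("wrist")
W=np.eye(4);W[:3,:3]=Ro.from_euler("xyz",o).as_matrix();W[:3,3]=p
M=np.linalg.inv(W@d["hand_eye"])
def pr(X): k=d["mtx"]@(M[:3,:3]@X+M[:3,3]); return (k[:2]/k[2]).round(1)
for th in(.2,.4,.6,.7,.8,.9,1.,1.1,1.2): 
    c,s=.052*np.cos(th),.052*np.sin(th)
    print(th,round(c,4),round(s,4),pr(np.array(C(c,s,.013))),pr(np.array(C(c,s,-.013))))
E
```

```text
0.2 0.051 0.0103 [369.6 170. ] [366.6 196.7]
0.4 0.0479 0.0202 [370.4 172.4] [367.3 199.9]
0.6 0.0429 0.0294 [368.7 174.7] [365.5 203.1]
0.7 0.0398 0.0335 [366.8 175.8] [363.7 204.6]
0.8 0.0362 0.0373 [364.3 176.9] [361.2 206.1]
0.9 0.0323 0.0407 [361.1 177.9] [358.1 207.4]
1.0 0.0281 0.0438 [357.3 178.8] [354.3 208.6]
1.1 0.0236 0.0463 [352.8 179.6] [349.9 209.7]
1.2 0.0188 0.0485 [347.8 180.2] [345.  210.5]
```

The hasp angle is about 0.87 rad, with its end 33 mm beyond the hinge. I'll set the fingertip on the end and follow its arc down.

```bash
python3 - <<'E'
from h import *
from bench import r
def go(x,z,v,f=None):
    s=r.move_straight(C(x,z),velocity=v,max_force=f); print(round(x,4),round(z,4),s,round(r.get_t(),2),np.round(r.get_ft_force(),1),np.round(r.get_eef_pos()[2],4)); return s
go(.029,.07,.15)
for th in(.87,.65,.45,.3,.15):
    if go(.052*np.cos(th)-.005,.052*np.sin(th)+.003,.06,12): break
go(.046,-.003,.02,8)
go(.046,.09,.12)
go(-.06,.12,.15)
d=r.get_image("wrist")
cv2.imwrite("pics/w6.png",cv2.resize(d["color"][100:250,240:440,::-1],None,fx=3.5,fy=3.5))
E
```

```text
0.029 0.07 False 14.31 [-0.3  0.7 -0.6] 0.1289
0.0285 0.0427 False 14.92 [-0.1 -0.2  0.2] 0.1015
0.0364 0.0345 False 15.26 [ 0.2 -0.3 -0.1] 0.0932
0.0418 0.0256 False 15.58 [-0.  -0.1  1.1] 0.0841
0.0447 0.0184 False 15.87 [ 0.   0.3 -0.1] 0.0769
0.0464 0.0108 False 16.15 [-0.   1.   0.3] 0.0693
0.046 -0.003 True 16.65 [-1.8  1.3 11.1] 0.0616
0.046 0.09 False 17.53 [-0.5 -0.1 -1.1] 0.1483
-0.06 0.12 False 18.42 [-0.8 -0.  -0.2] 0.1791
```

View pics/w6.png

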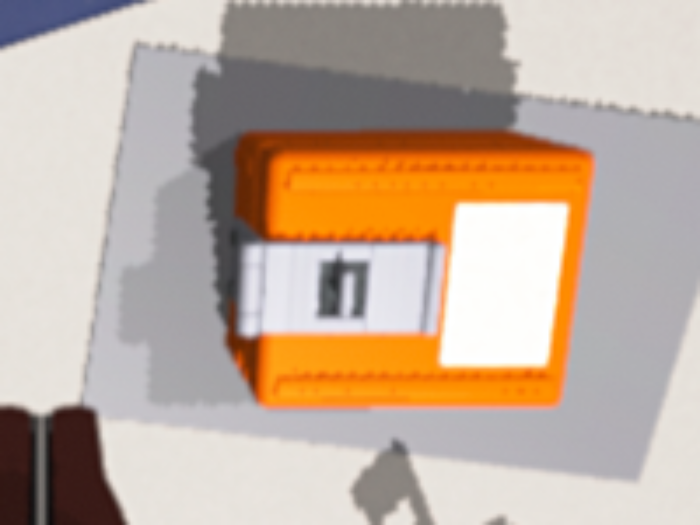

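The hasp now lies flat, running from (245,290) to (440,288), with the staple standing through its slot at (343,290). The press stopped at z = 0.0616, which is the flat height with the lip. The arm is clear, so I'm handing in.

```bash
python3 -c "
from bench import r
print(r.get_t(),r.job_done())"
```

```text
the job is handed in; nothing more can be done
18.4667 None
```

I handed the job in at 18.5 s: the last wrist picture shows the orange hasp flat on the lid with the staple through its slot, the arm is clear, and I never touched the green case, though I took no last look at its hasp.

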